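# Fit the keyed driver into the drive hub of the vegetable slicer

### The job

Get the vegetable turning slicer on the worktop ready for radish: slide its knife carriage away from the drive hub, all the way to its stop. Then take the wide four-spiked driver out of the stand, put its keyed shaft down into the hub, turn it until the key slips into the keyway, and push it fully home against the ejector spring. Finish holding it pressed down like that, so that I can tighten the locking screw (the spring lifts it if you let go), and leave the other things as they are.

Things in the scene. Friction and masses are not known exactly. Their poses are not given: they have to be found in the camera images.
- slicer: The slicer's frame, fixed: a white flat housing 170 x 300 x 46 mm with two steel guide rods along its y at x = -65 and +65 mm, 85 mm above the worktop. Origin: under the housing's middle, on the worktop; y points along the rods from the drive hub to the carriage's stop (left as the robot sees it). Hub axis at x = 0, y = -55 mm; 55 mm round it are free above 65 mm height.
- knife_carriage (a joint): The knife carriage on the rods, m: 0 = its upright knife gate is right over the drive hub (stowed, blocks the hub), 0.14 = against the stop, furthest from the hub (slicer +y). It needs about 3 to 6 N to slide and stays where it is left. Starts between 0 and 0.03.
- carriage_grip (a point): Centre of the black grip block on top of the carriage's upright knife gate, 196 mm above the worktop: 44 mm across the rods (slicer x), 16 mm along them (slicer y), 30 mm high. Its axes are the slicer's. Under it lies the gate's top bar, 13 mm thick (slicer y), 86 mm wide. Free on both sides for fingers that pinch it along the slide direction.
- drive_hub: Upright steel drive hub, 44 mm across. Origin: centre of its flat top face, 92 mm above the worktop; z up, x towards the keyway (within 0.5 rad of slicer x). Round bore 22 mm across, 45 mm deep, open on top, with one keyway 7.6 mm wide out to 16.5 mm from the axis over its whole length. Geared: it keeps its angle unless turned with over 0.4 N m (a hard push drags it along).
- ejector (a joint): Spring-loaded ejector at the bottom of the hub's bore, m pressed down: 0 = up (its top 33 mm below the hub's face), at most 0.011. A driver fully home presses it to 0.009. It pushes up with 6 N at 0 and 10 N at 0.009, so it lifts a driver that is let go by about 9 mm.
- wide_driver_grip (a point): Centre of the grip block of the wide driver (loose, about 0.36 kg): grey metal, round, 62 mm across, 22 mm high, with two flats 54 mm apart (facing the driver's +y and -y); on it a steel disc and four spikes, tops 28 mm above this point. z up, x towards its key. Its underside, 11 mm below, is the shoulder that meets the hub's face when home. Starts upright in a post of the stand.
- wide_driver_tip (a point): Lower end of the wide driver's shaft, 53 mm below the grip point, same axes. The shaft hangs under the block: steel, 20 mm across, 42 mm long, tip tapered to 14 mm. One key, 6 mm wide, stands out to 15 mm from the axis towards x, from the shoulder down to 14 mm above the tip. At the start the key points within 0.5 rad of the stand's x.
- slim_driver_grip (a point): The other driver in the stand, to be left there: same shaft, but a plain round block 41 mm across with a single spike. This point is the centre of that block, 11 mm above its shoulder.
- stand: The stand, fixed: a white plate 76 x 186 x 8 mm with two steel tube posts, 46 mm across (54 mm at the foot), 60 mm high, bore 33 mm, at y = -55 and +55 mm in its frame; origin under the plate's centre, on the worktop. Each driver hangs in a post, shoulder on the rim; either may be in either post.
- blue_dish: Blue dish, 84 mm across, 24 mm high; bystander.
- tongs: Thin steel tongs lying in front of the slicer, 218 x 26 x 11 mm; bystander.
- salt: Salt jar, 47 mm across, 97 mm high; bystander.
Not all that is in view belongs to the job. What is shaped like the part that bears wide_driver_grip but black, blue or yellow is not meant.

How it is judged:
By the outcome, as a careful person would: the job done as asked, in the order asked, and still so for the second after the job is handed in, while the arm keeps its last pose, push and grip.
It also fails if it takes over 61 s, if anything falls off the work surface, if the arm or the gripper's body presses on something with over 40 N, if the wrist force passes 120 N, or if a joint passes its speed limit or range.

### The arm

A 7-joint arm with a two-finger parallel gripper is mounted at the origin on a cart in front of the work surface, level with it; the furniture and walls round the work are solid. World frame = base frame: x ahead of the robot, y to its left, z up, the work surface at z = 0. Lengths are in m, angles in degrees, forces in N, time in s.
With the tool pointing down it reaches from about 0.425 to 0.875 m from the base axis. Payload 4.7 kg.
Tool frame: the origin (TCP) lies at the very end of the fingers, on their centre line; the grasp point (between the pads) lies 19 mm behind it; z points along the fingers, y is the line along which they close (so a half turn about z gives the same grasp; the last joint's range is limited). The gripper opens to 87 mm and grips with 3 to 60 N. Pads are 19 mm wide; open, the fingers measure 117 mm over their backs; the gripper's body (75 mm by 190 mm) begins 51 mm behind the grasp point.
Start: joints at [73.516, 18.392, -4.016, 83.108, 1.295, 78.541, -3.26], TCP at [0.193, -0.621, 0.223] pointing down, gripper open.
Joint ranges: [-163.93, 163.93], [-17.29, 119.83], [-79.2, 71.16], [3.27, 140.29], [-89.18, 269.18], [5.43, 117.66], [-154.24, 154.24]. Speed limits (degrees/s): [147.25, 147.25, 180, 180, 180, 180, 180].

### API

Orientations are given as [roll, pitch, yaw] about the fixed x, y, z axes, in that order (R = Rz(yaw) Ry(pitch) Rx(roll)).
In Python, from cell import get_obs, eyes, env gives the robot as it stands.
- The arm moves only by the tool servo_tool, never from a script. Its argument "series" is a list that holds one entry, the list of rows, each a list of 7 numbers: the shift along the tool's x, y, z in units of 300 mm (1.0 is 300 mm), then the turn, a rotation vector about the tool's x, y, z in units of pi rad (1.0 is pi rad), then the opening, from 0 (shut) to 1 (fully open). In form: [[[tx, ty, tz, wx, wy, wz, gripper], ...]]. A call has 1 to 12 rows; each row is the pose to reach, as a shift and turn from the pose commanded when the call began, along the tool's axes at that moment, turning the shorter way round; what a row does not reach only later rows make up. A row lasts 1/12 s, in which the tool goes at most 41.7 mm and 7.16 degrees, less where a joint would pass 70% of its speed; a pose out of reach is approached as far as the arm can. A call with a number of a shift or a turn outside -1 to 1 is refused whole. A call with a gripper value outside its range is refused whole. The fingers move at their own pace and stop on an object; "grip_force" is the grip in N (left out, the last holds). Time passes only in rows, so rows that repeat a pose let the fingers close. It gives the time, the measured TCP pose, the force, the opening and the grip force at its end, in the units of the state.
- get_obs(): the state, without advancing time (a new reading comes with each control period).
- eyes.read_camera(name): name is "scene" or "top" or "wrist"; returns a dict with "frame" (384x512x3 uint8, red, green, blue), "depth" (384x512 float32, m along the optical axis (not along the pixel's ray), 0 where there is no reading), "fx", "fy", "cx", "cy" (pixels), "distortion" ([k1, k2, p1, p2, k3] as OpenCV has them; the pictures are not rectified), "origin" and "rotation" of the camera in the world; the wrist camera has in their place "mount" (4x4, takes a point from camera to tool coordinates, whose origin is the TCP and whose axes are the flange's). Camera axes: x right, y down, z forward; pixel columns grow to the right and rows downward; lengths in m; the calibration is good to about 2 mm. A picture is of the moment at which its call begins: read the wrist's pose just before it.
- env.sign_off(): hands the job in; it is judged then, once.
The state is a dict: "time_s": time; "qpos": joint angles; "joint_velocities": joint speeds; "effort": joint torques, N m; "tool_pos": TCP position; "tool_rot": TCP orientation; "force": force on the tool from outside, world axes, zero at the start; "wrist_torque": the same for the moment, N m; "grip_width": finger opening in m; "grasp_force": force on a finger pad.
Only numpy, scipy, OpenCV 4.12 (cv2) and the standard library are available. Lean on these libraries where they do the work, as an engineer would, in place of code of your own. Each camera call takes 0.05 s, during which the arm holds its last target. There are 200 camera calls.

## Working session

There is one attempt and no reset: what is moved stays moved. The work goes in short steps, Python scripts to look and compute and a tool call to move; the robot and the scene stay as the last step left them, time stands still between calls to the robot, and variables do not carry over. Pictures are saved under pics/ and viewed, at most 10 in all, crops included, and the job is handed in when it is done.

Besides the shell and the picture viewer there is one more tool, called after "Request:" as name(argument=value, ...), one argument or row to a line, values as JSON. servo_tool: Moves the arm, as the interface text tells. Shifts and turns lie within -1 to 1; 1 stands for 300 mm of shift or pi rad of turn. Its arguments: {"type":"object","properties":{"series":{"type":"array"},"grip_force":{"type":"number"}},"required":["series"]}

```bash
ls; mkdir -p pics; python3 - <<'E'
from cell import get_obs, eyes, env
import cv2,numpy as np
print(get_obs())
a=eyes.read_camera("scene");b=eyes.read_camera("top")
for n,c in(("scene",a),("top",b)):
    np.savez(f"{n}0.npz",**c); print(n,c["fx"],c["origin"],c["rotation"],c["distortion"])
    cv2.imwrite(f"pics/{n}0.png",cv2.resize(c["frame"][:,:,::-1],(768,576)))
E
```

```text
pics
{'time_s': 0.0, 'qpos': array([73.51561494, 18.43906934, -4.01613411, 83.17404854,  1.29481135,
       78.53980578, -3.25991577]), 'joint_velocities': array([ 0.005542  ,  0.07557848,  0.17906504,  0.04824434, -0.08391318,
        0.04944629, -0.04930853]), 'effort': array([ 3.74149386e-04, -4.91297150e+01, -4.03531976e-01, -3.12536681e+01,
       -6.37151767e-02,  4.38858045e-02,  1.98449525e-04]), 'tool_pos': array([ 0.19300793, -0.62011635,  0.22146895]), 'tool_rot': array([-1.79892309e+02,  5.28741971e-03,  1.72947392e+01]), 'force': array([-0.3551569 ,  0.06412566, -0.33053794]), 'wrist_torque': array([-0.01186404, -0.05347646, -0.01299054]), 'grasp_force': 0.0, 'grip_width': 0.08699837263564801}
scene 444.791099434484 [0.0384983  0.36881633 0.87399008] [-135.02896345   -0.61035815 -129.92278942] [-0.17491656  0.          0.          0.          0.        ]
top 427.5359319941411 [ 0.47582242 -0.13084942  1.16192312] [-173.83850959    0.85606571  -89.84645665] [0.02265432 0.         0.         0.         0.        ]
```

View pics/scene0.png

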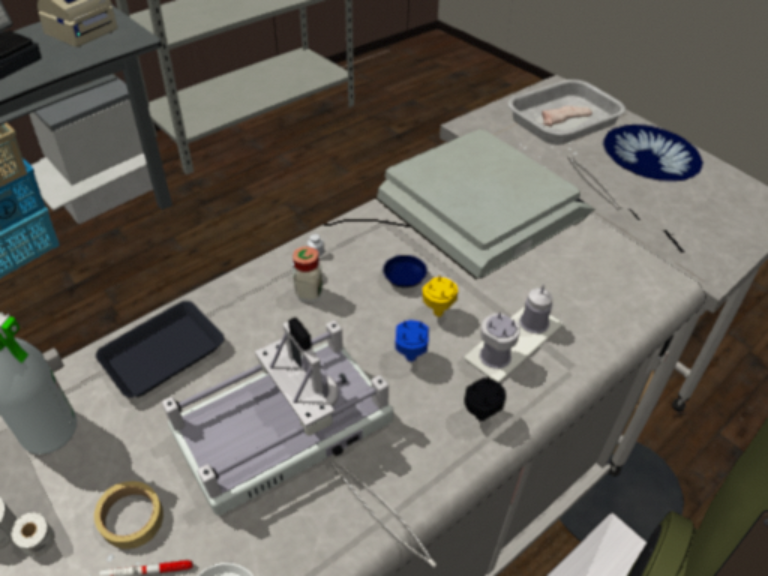

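View pics/top0.png

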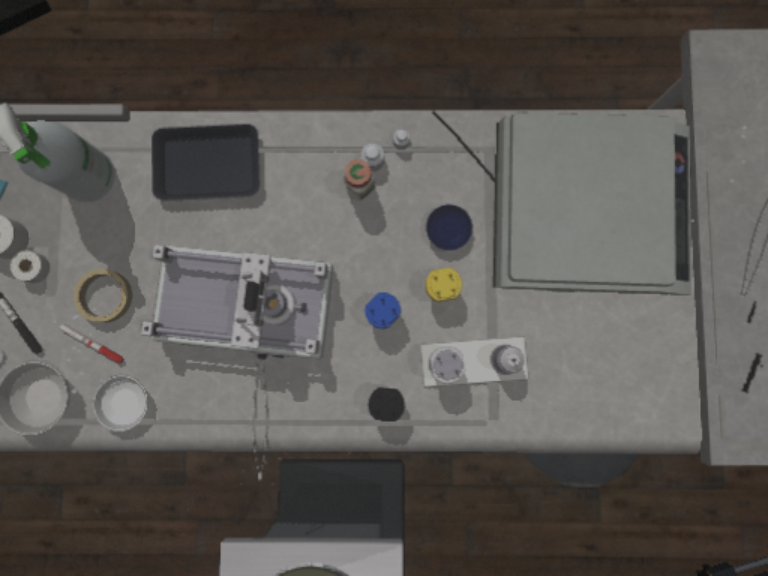

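The scene view shows the slicer with its carriage near the hub, the black, blue and yellow decoys, and the stand. In the top view (768x576), the carriage grip is at (252,295), the hub at (277,303), the wide driver at (447,363) and the slim driver at (510,360).

```bash
cat > h.py <<'E'
import numpy as np,cv2
from scipy.spatial.transform import Rotation as R
def RR(r): 
    r=np.array(r); return r if r.shape==(3,3) else R.from_euler('xyz',r,degrees=True).as_matrix()
def pose(c,obs=None):
    if "mount" in c:
        M=np.array(c["mount"]); Rt=RR(obs["tool_rot"]); return Rt@M[:3,:3], Rt@M[:3,3]+np.array(obs["tool_pos"])
    return RR(c["rotation"]),np.array(c["origin"])
def K(c): return np.array([[c["fx"],0,c["cx"]],[0,c["fy"],c["cy"]],[0,0,1.]])
def rays(c,px):
    return cv2.undistortPoints(np.array(px,float).reshape(-1,1,2),K(c),np.array(c["distortion"],float)).reshape(-1,2)
def cloud(c,obs=None):
    Rm,o=pose(c,obs); v,u=np.mgrid[:384,:512]
    n=rays(c,np.stack([u,v],-1)); d=np.array(c["depth"]).reshape(-1,1)
    P=np.hstack([n*d,d])@Rm.T+o; P[d[:,0]==0]=np.nan
    return P.reshape(384,512,3)
def at_z(c,px,z,obs=None):
    Rm,o=pose(c,obs); n=rays(c,px); D=np.hstack([n,np.ones((len(n),1))])@Rm.T
    return o+D*((z-o[2])/D[:,2])[:,None]
def proj(c,P,obs=None):
    Rm,o=pose(c,obs); q=(np.array(P,float)-o)@Rm
    return cv2.projectPoints(q.reshape(-1,1,3),np.zeros(3),np.zeros(3),K(c),np.array(c["distortion"],float))[0].reshape(-1,2)
E
python3 - <<'E'
from h import *
for n in("top","scene"):
    c=dict(np.load(n+"0.npz")); P=cloud(c); f=c["frame"].astype(int)
    X,Y,Z=np.moveaxis(P,-1,0)
    print(n,"table z",np.nanmedian(Z[(X>.4)&(X<.7)&(Y<0)&(abs(Z)<.02)]))
    box=(X>.3)&(X<.8)
    m=box&(Z>.17)&(Z<.23)&(Y>-.05)&(Y<.3); print("grip",m.sum(),np.nanmedian(P[m],0),P[m].min(0),P[m].max(0))
    m=box&(Z>.06)&(Z<.15)&(Y<-.2)&(Y>-.55)&(X<.55)
    nl,lab=cv2.connectedComponents(m.astype(np.uint8))
    for i in range(1,nl):
        q=P[lab==i]
        if len(q)>20:print(i,len(q),np.median(q,0).round(4),q.min(0).round(3),q.max(0).round(3))
    m=(box&(Z>.025)&(Z<.12)&(Y>-.12)&(Y<.3)&(X>.35)&(X<.65))
    nl,lab,st,_=cv2.connectedComponentsWithStats(m.astype(np.uint8)); i=1+st[1:,4].argmax()
    q=P[lab==i]; print("slicer",len(q),cv2.minAreaRect(q[:,:2].astype(np.float32)),)
    m=box&(Z>.004)&(Z<.015)&(Y<-.2)&(Y>-.5)&(X<.55)
    q=P[m];print("stand",len(q),cv2.minAreaRect(q[:,:2].astype(np.float32)))
E
```

```text
top table z 0.0012248892264629108
grip 313 [0.56093111 0.07162154 0.20205224] [0.52203893 0.06256622 0.17154142] [0.60549397 0.08480978 0.21612308]
1 466 [ 0.4601 -0.2319  0.0849] [ 0.43  -0.26   0.061] [ 0.49  -0.205  0.1  ]
2 243 [ 0.4702 -0.3391  0.0786] [ 0.448 -0.361  0.06 ] [ 0.491 -0.32   0.101]
slicer 6911 ((0.5638977289199829, 0.1240883618593216), (0.30346593260765076, 0.18103788793087006), 84.22647857666016)
stand 1755 ((0.43560677766799927, -0.35021474957466125), (0.22452986240386963, 0.2985610067844391), 0.24058212339878082)
scene table z -0.0004933851534661415
grip 359 [0.54945491 0.07926987 0.19401772] [0.51664251 0.06545644 0.17034047] [0.60331553 0.08692325 0.21376434]
1 193 [ 0.463  -0.3327  0.0749] [ 0.443 -0.359  0.06 ] [ 0.485 -0.321  0.101]
2 506 [ 0.4535 -0.2217  0.0821] [ 0.427 -0.259  0.06 ] [ 0.49  -0.2    0.098]
slicer 9400 ((0.5594063401222229, 0.12520940601825714), (0.3013722598552704, 0.17947544157505035), 84.26424407958984)
stand 785 ((0.434565007686615, -0.3490864634513855), (0.20640644431114197, 0.2961455285549164), 4.285623073577881)
```

Request:
servo_tool(
  series=[
    [[0.9,-0.65,-0.5,0,0,0.128,1],[0.9,-0.65,-0.5,0,0,0.128,1],[0.9,-0.65,-0.5,0,0,0.128,1],[0.9,-0.65,-0.5,0,0,0.128,1],[0.9,-0.65,-0.5,0,0,0.128,1],[0.9,-0.65,-0.5,0,0,0.128,1],[0.9,-0.65,-0.5,0,0,0.128,1],[0.9,-0.65,-0.5,0,0,0.128,1],[0.9,-0.65,-0.5,0,0,0.128,1],[0.9,-0.65,-0.5,0,0,0.128,1],[0.9,-0.65,-0.5,0,0,0.128,1],[0.9,-0.65,-0.5,0,0,0.128,1]],
  ],
)

```text
time_s: 1.1
tool_pos: [0.3923, -0.3548, 0.3719]
tool_rot: [180.0, 0.1, -5.8]
force: [-0.7, -0.5, -1.4]
grip_width: 0.087
grasp_force: 0.0
```

```bash
cat > snap.py <<'E'
import sys; from h import *; from cell import get_obs,eyes
def snap(cam,name,view=True):
    o=get_obs(); c=eyes.read_camera(cam); np.savez(name+".npz",**c,tool_pos=o["tool_pos"],tool_rot=o["tool_rot"])
    if view: cv2.imwrite(f"pics/{name}.png",cv2.resize(c["frame"][:,:,::-1],(768,576)))
    return o,c
if __name__=="__main__":
    o,c=snap(sys.argv[1],sys.argv[2]); print(o["tool_pos"],o["tool_rot"],o["qpos"])
    if "mount" in c: print(np.round(c["mount"],3),c["fx"])
E
python3 snap.py wrist w1
```

```text
[ 0.39227111 -0.35479094  0.37193751] [ 1.79980690e+02  7.33609269e-02 -5.78842901e+00] [ 53.0794569    2.48315107 -14.40212416  84.92699421   0.67426344
  92.71871764 -57.06671424]
[[-0.    -0.954 -0.3    0.083]
 [ 1.    -0.001  0.001  0.002]
 [-0.001 -0.3    0.954 -0.163]
 [ 0.     0.     0.     1.   ]] 280.22606651719116
```

View pics/w1.png

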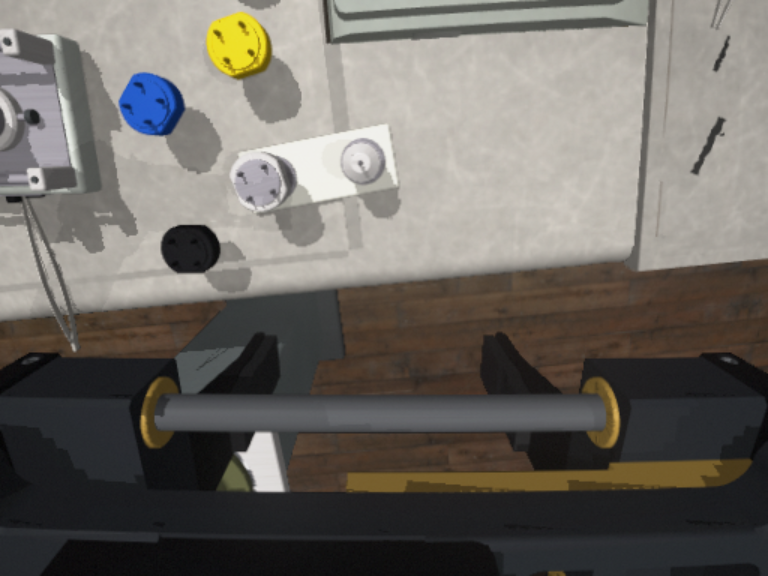

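Request:
servo_tool(
  series=[
    [[0.2,-1,0,0,0,0,1],[0.2,-1,0,0,0,0,1],[0.2,-1,0,0,0,0,1],[0.2,-1,0,0,0,0,1],[0.2,-1,0,0,0,0,1],[0.2,-1,0,0,0,0,1],[0.2,-1,0,0,0,0,1],[0.2,-1,0,0,0,0,1]],
  ],
)

```text
time_s: 1.82
tool_pos: [0.4834, -0.0561, 0.3721]
tool_rot: [-179.8, 0.0, -5.4]
force: [-0.8, 1.1, 0.2]
grip_width: 0.0868
grasp_force: 0.0
```

Request:
servo_tool(
  series=[
    [[0.15,-0.46,0.1,0,0,0,1],[0.15,-0.46,0.1,0,0,0,1],[0.15,-0.46,0.1,0,0,0,1],[0.15,-0.46,0.1,0,0,0,1],[0.15,-0.46,0.1,0,0,0,1],[0.15,-0.46,0.1,0,0,0,1]],
  ],
)

```text
time_s: 2.32
tool_pos: [0.5412, 0.0706, 0.3409]
tool_rot: [180.0, 0.2, -5.7]
force: [-1.1, -0.7, -0.1]
grip_width: 0.0871
grasp_force: 0.0
```

```bash
python3 snap.py wrist w2
```

```text
[0.54120496 0.0706402  0.3409498 ] [ 1.79995444e+02  1.76983156e-01 -5.71152571e+00] [  27.36931759    6.64857053  -41.04616706   85.39150873    4.30644121
   89.75436808 -109.2282633 ]
[[-0.    -0.954 -0.3    0.083]
 [ 1.    -0.001  0.001  0.002]
 [-0.001 -0.3    0.954 -0.163]
 [ 0.     0.     0.     1.   ]] 280.22606651719116
```

View pics/w2.png

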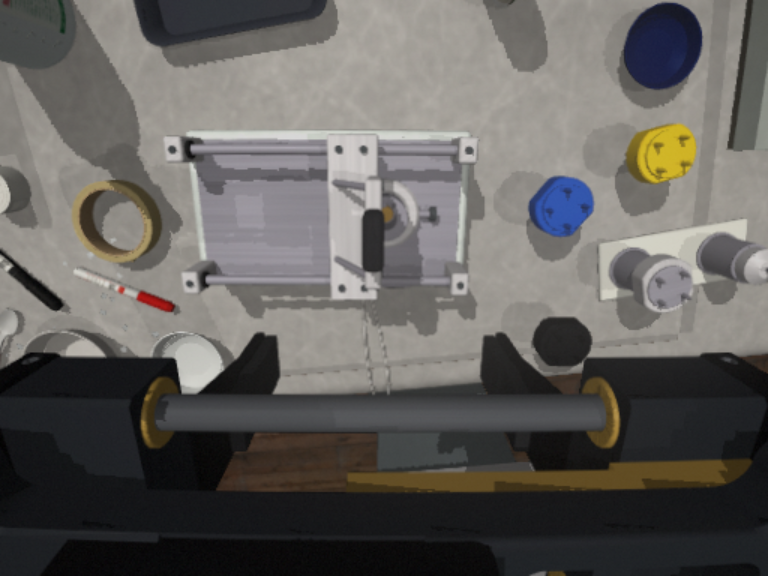

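The grip block is at (373,240). The hub is half hidden under the gate at (393,215), and the four rod posts are clear.

```bash
python3 - <<'E'
from h import *
c=dict(np.load("w2.npz")); P=cloud(c,c); f=c["frame"].astype(int).sum(2); X,Y,Z=np.moveaxis(P,-1,0)
m=(Z>.185)&(Z<.23)&(Y>0)&(Y<.2)&(f<150)
q=P[m];print("block",m.sum(),q.min(0),q.max(0),np.percentile(q[:,2],[5,50,95]),cv2.minAreaRect(q[q[:,2]>.204][:,:2].astype(np.float32)))
px=np.argwhere((f<150)&m)[:,::-1]; print("mean top px->z.211",at_z(c,[px.mean(0)],.211,c))
# posts tops
for u,v in((177,149),(467,150),(195,278),(458,278)):
    s=np.s_[int(v/1.5)-3:int(v/1.5)+4,int(u/1.5)-3:int(u/1.5)+4]; z=np.nanmedian(Z[s]); print(z,at_z(c,[[u/1.5,v/1.5]],z,c)[0])
m=(Z>.025)&(Z<.12)&(Y>-.07)&(Y<.32)&(X>.42)
nl,lab,st,_=cv2.connectedComponentsWithStats(m.astype(np.uint8)); i=1+st[1:,4].argmax()
print(cv2.minAreaRect(P[lab==i][:,:2].astype(np.float32)))
E
```

```text
block 526 [0.54258931 0.06260452 0.19230357] [0.58408267 0.08004742 0.21340774] [0.20747489 0.21115196 0.21251371] ((0.5631549954414368, 0.07126390933990479), (0.013884032145142555, 0.04122898727655411), 83.56768798828125)
mean top px->z.211 [[0.56500757 0.07126371 0.211     ]]
0.09960125381982243 [0.6461538  0.2464813  0.09960125]
0.10117976821446656 [ 0.61758496 -0.01983709  0.10117977]
0.09863505320491911 [0.52165439 0.25839811 0.09863505]
0.09976351169510206 [ 0.49532103 -0.0062127   0.09976351]
((0.5629472732543945, 0.1211608424782753), (0.2991029918193817, 0.17928707599639893), 83.71453857421875)
```

Request:
servo_tool(
  series=[
    [[0.074,-0.01,0.35,0,0,0,1],[0.074,-0.01,0.35,0,0,0,1],[0.074,-0.01,0.35,0,0,0,1],[0.074,-0.01,0.53,0,0,0,1],[0.074,-0.01,0.53,0,0,0,1],[0.074,-0.01,0.53,0,0,0,1],[0.074,-0.01,0.53,0,0,0,0.1],[0.074,-0.01,0.53,0,0,0,0],[0.074,-0.01,0.53,0,0,0,0],[0.074,-0.01,0.53,0,0,0,0],[0.074,-0.01,0.53,0,0,0,0],[0.074,-0.01,0.53,0,0,0,0]],
  ],
  grip_force=15,
)

```text
time_s: 3.37
tool_pos: [0.5642, 0.0719, 0.1844]
tool_rot: [180.0, -0.1, -5.7]
force: [0.0, 0.2, -0.1]
grip_width: 0.0548
grasp_force: 0.0
```

Request:
servo_tool(
  series=[
    [[0,0,0,0,0,0,0],[0,0,0,0,0,0,0],[0,0,0,0,0,0,0],[0,0,0,0,0,0,0],[0,0,0,0,0,0,0],[0,0,0,0,0,0,0],[0,0,0,0,0,0,0],[0,0,0,0,0,0,0]],
  ],
)

```text
time_s: 4.03
tool_pos: [0.5638, 0.0725, 0.1835]
tool_rot: [-180.0, -0.0, -5.7]
force: [0.8, 1.6, -1.3]
grip_width: 0.0158
grasp_force: 15.0
```

Request:
servo_tool(
  series=[
    [[0,-0.04,0,0,0,0,0],[0,-0.1,0,0,0,0,0],[0,-0.16,0,0,0,0,0],[0,-0.22,0,0,0,0,0],[0,-0.28,0,0,0,0,0],[0,-0.33,0,0,0,0,0],[0,-0.37,0,0,0,0,0],[0,-0.4,0,0,0,0,0],[0,-0.4,0,0,0,0,0]],
  ],
)

```text
time_s: 4.78
tool_pos: [0.5766, 0.1934, 0.1835]
tool_rot: [-179.9, -0.1, -5.6]
force: [4.9, 3.1, -3.3]
grip_width: 0.016
grasp_force: 15.0
```

Request:
servo_tool(
  series=[
    [[0.003,-0.02,0,0,0,0,0],[0.003,-0.04,0,0,0,0,0],[0.003,-0.05,0,0,0,0,0],[0.003,-0.06,0,0,0,0,0],[0.003,-0.06,0,0,0,0,0],[0.003,-0.06,0,0,0,0,0]],
  ],
)

```text
time_s: 5.28
tool_pos: [0.5776, 0.2024, 0.1833]
tool_rot: [179.4, 0.2, -6.0]
force: [-4.6, -13.9, 6.5]
grip_width: 0.0159
grasp_force: 15.0
```

Request:
servo_tool(
  series=[
    [[0,0,0,0,0,0,0.6],[0,0,0,0,0,0,0.6],[0,0,0,0,0,0,0.6],[0,0,0,0,0,0,0.6],[0,0,0,0,0,0,0.6],[0,0,-0.1,0,0,0,0.6],[0,0,-0.2,0,0,0,0.8],[0,0,-0.35,0,0,0,1],[-0.05,0.3,-0.4,0,0,0,1],[-0.13,0.5,-0.2,0,0,0,1],[-0.13,0.5,-0.2,0,0,0,1],[-0.13,0.5,-0.2,0,0,0,1]],
  ],
)

```text
time_s: 6.28
tool_pos: [0.5243, 0.0635, 0.2435]
tool_rot: [-179.9, -0.1, -5.6]
force: [0.7, -1.6, 0.3]
grip_width: 0.0832
grasp_force: 0.0
```

Request:
servo_tool(
  series=[
    [[0,0,0,0,0,0,1],[0,0,0,0,0,0,1],[0,0,0,0,0,0,1]],
  ],
)

```text
time_s: 6.53
tool_pos: [0.525, 0.0649, 0.244]
tool_rot: [-179.9, -0.1, -5.7]
force: [-0.1, 0.3, 0.9]
grip_width: 0.0868
grasp_force: 0.0
```

```bash
python3 - <<'E'
from snap import *
o,c=snap("wrist","w3"); print(o["tool_pos"],o["tool_rot"])
cv2.imwrite("pics/w3c.png",cv2.resize(c["frame"][90:260,150:400,::-1],None,fx=3.2,fy=3.2,interpolation=cv2.INTER_CUBIC))
P=cloud(c,o); X,Y,Z=np.moveaxis(P,-1,0); f=c["frame"].astype(int).sum(2)
m=(Z>.185)&(Z<.23)&(Y>.05)&(Y<.3)&(f<150); print("block",m.sum(),cv2.minAreaRect(P[m][:,:2].astype(np.float32)))
m=(abs(Z-.092)<.005)&(abs(X-.56)<.035)&(abs(Y-.062)<.035)
print("hub",m.sum(),cv2.minEnclosingCircle(P[m][:,:2].astype(np.float32)),np.median(P[m],0))
E
```

```text
[0.52495769 0.06489749 0.24401264] [-1.79936698e+02 -6.06183060e-02 -5.70695482e+00]
block 2047 ((0.5767588019371033, 0.19922591745853424), (0.016080321744084358, 0.042018745094537735), 83.50666809082031)
hub 870 ((0.5611253380775452, 0.061751797795295715), 0.021858010441064835) [0.56070598 0.06244652 0.09283611]
```

View pics/w3c.png

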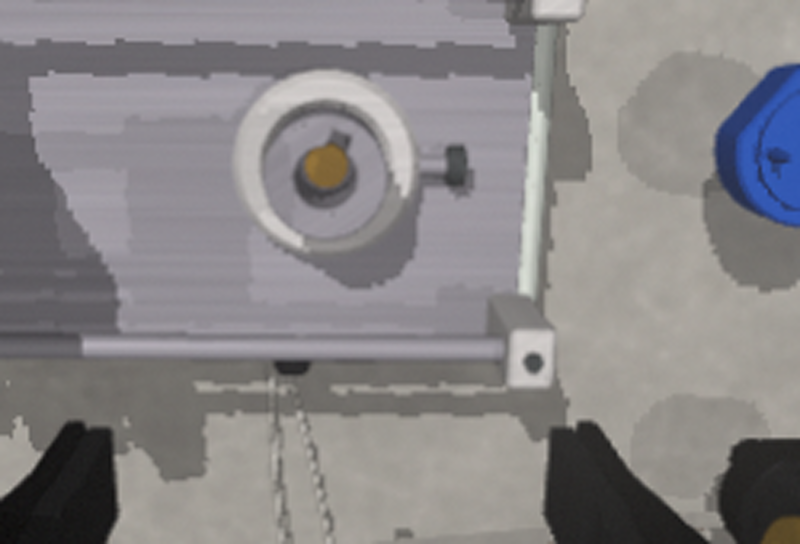

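Carriage is at its stop and the hub is clear. In this crop the hub's bore is at (326,172) and the keyway points to about (341,138), up and to the right.

```bash
python3 - <<'E'
from h import *
c=dict(np.load("w3.npz")); C=np.array([.5609,.0620]); s=.0002; N=240
g=(np.mgrid[:N,:N]-N/2)*s  # rows: -x ; cols: -y
W=np.stack([C[0]-g[0],C[1]-g[1],np.full((N,N),.092)],-1)
uv=proj(c,W.reshape(-1,3),c).reshape(N,N,2).astype(np.float32)
im=cv2.remap(c["frame"],uv[...,0],uv[...,1],cv2.INTER_CUBIC)
dz=cv2.remap(cloud(c,c)[...,2].astype(np.float32),uv[...,0],uv[...,1],cv2.INTER_LINEAR)
cv2.imwrite("pics/hubrect.png",cv2.resize(np.hstack([im[...,::-1],cv2.cvtColor(np.uint8(np.clip((dz-.03)*3000,0,255)),cv2.COLOR_GRAY2BGR)]),None,fx=1.6,fy=1.6))
hub=(abs(dz-.092)<.004); q=W[hub][:,:2]; print(cv2.minEnclosingCircle(q.astype(np.float32)))
low=(dz<.086)
d=W[...,:2]-C; r=np.hypot(d[...,0],d[...,1]); th=np.degrees(np.arctan2(d[...,1],d[...,0]))
b=low&(r<.0115); print("bore",W[b].mean(0),b.sum()*s*s/np.pi)
k=low&(r>.0125)&(r<.017); print("key",k.sum(),np.median(th[k]),np.percentile(th[k],[5,95]))
E
```

```text
((0.5612860918045044, 0.06173202767968178), 0.02187797799706459)
bore [0.56199503 0.06172832 0.092     ] 0.00010906569940201405
key 661 -24.775140568831894 [-37.95423088 -10.6697828 ]<stdin>:8: RuntimeWarning: invalid value encountered in cast
```

View pics/hubrect.png

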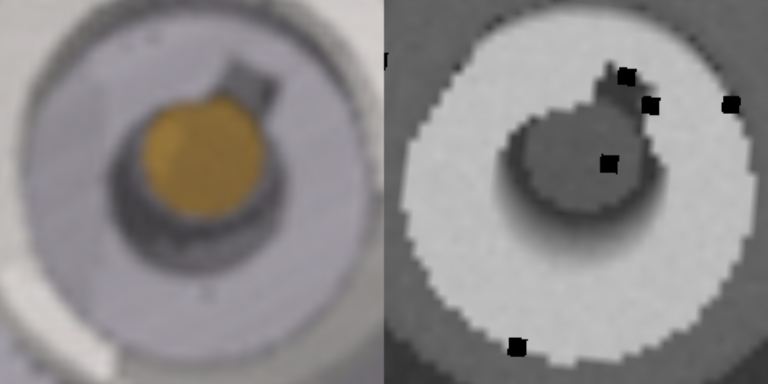

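The rectified hub shows the bore centred near (196,185) and the keyway end at (259,74). That puts the hub at about (0.5615, 0.0616) with the keyway at about -29° world. Next, the driver.

Request:
servo_tool(
  series=[
    [[-0.25,1,0,0,0,-0.06,1],[-0.25,1,0,0,0,-0.06,1],[-0.25,1,0,0,0,-0.06,1],[-0.25,1,0,0,0,-0.06,1],[-0.25,1,0,0,0,-0.06,1],[-0.25,1,0,0,0,-0.06,1],[-0.25,1,0,0,0,-0.06,1],[-0.25,1,0,0,0,-0.06,1],[-0.25,1,0,0,0,-0.06,1],[-0.25,1,0,0,0,-0.06,1],[-0.25,1,0,0,0,-0.06,1]],
  ],
)

```text
time_s: 7.5
tool_pos: [0.4218, -0.2253, 0.244]
tool_rot: [-180.0, -0.1, 5.3]
force: [-0.1, -0.1, 0.7]
grip_width: 0.087
grasp_force: 0.0
```

```bash
python3 - <<'E'
from snap import *
o,c=snap("wrist","w4"); print(o["tool_pos"],o["tool_rot"],o["qpos"])
P=cloud(c,o); X,Y,Z=np.moveaxis(P,-1,0)
near=(np.hypot(X-.459,Y+.228)<.05)
for a,b in((.07,.079),(.079,.083),(.083,.09)):
    m=near&(Z>a)&(Z<b); print(a,m.sum(),np.median(P[m],0) if m.any() else'',cv2.minEnclosingCircle(P[m][:,:2].astype(np.float32)))
C=np.array([.459,-.228]); s=.0003; N=260
def rect(z):
    g=(np.mgrid[:N,:N]-N/2)*s
    W=np.stack([C[0]-g[0],C[1]-g[1],np.full((N,N),z)],-1)
    uv=proj(c,W.reshape(-1,3),o).reshape(N,N,2).astype(np.float32)
    return cv2.remap(c["frame"],uv[...,0],uv[...,1],cv2.INTER_CUBIC)[...,::-1]
cv2.imwrite("pics/drv.png",cv2.resize(rect(.082),None,fx=2.3,fy=2.3))
E
```

```text
[ 0.42179918 -0.22528745  0.24399238] [-1.79972376e+02 -7.44705460e-02  5.26294566e+00] [ 48.5483212   -2.50294012 -22.7160432  104.04492941  -1.05055873
  78.21651237 -58.67158443]
0.07 14 [ 0.48819989 -0.22738902  0.07559159] ((0.48068124055862427, -0.2281615138053894), 0.020549258217215538)
0.079 487 [ 0.45971632 -0.23320388  0.08234522] ((0.4585064947605133, -0.2339341789484024), 0.030815448611974716)
0.083 1527 [ 0.46006263 -0.23372389  0.08571926] ((0.4590030312538147, -0.2338886708021164), 0.029873903840780258)
```

View pics/drv.png

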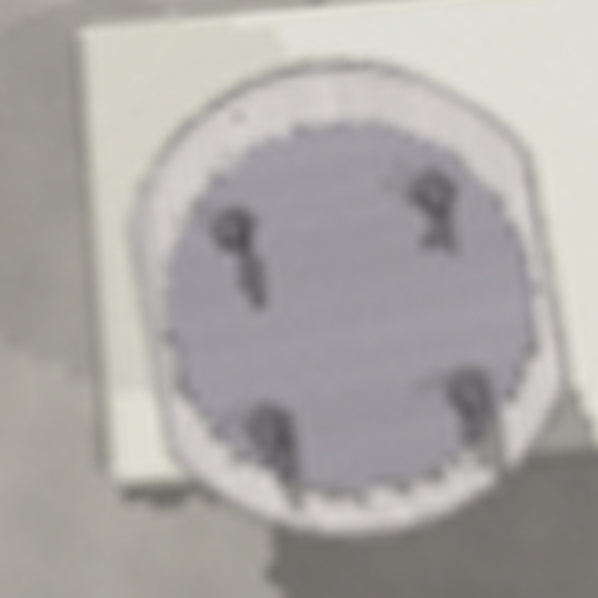

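The block's flats run at about 11° world yaw (left flat (130,225)→(172,440)), and its centre at pixel (350,297) maps to about (0.459, -0.2343). Descending to grasp.

Request:
servo_tool(
  series=[
    [[0.121,0.041,0.1,0,0,-0.032,1],[0.121,0.041,0.2,0,0,-0.032,1],[0.121,0.041,0.32,0,0,-0.032,1],[0.121,0.041,0.42,0,0,-0.032,1],[0.121,0.041,0.5,0,0,-0.032,1],[0.121,0.041,0.58,0,0,-0.032,1],[0.121,0.041,0.64,0,0,-0.032,1],[0.121,0.041,0.64,0,0,-0.032,1],[0.121,0.041,0.64,0,0,-0.032,1]],
  ],
)

```text
time_s: 8.3
tool_pos: [0.4578, -0.2343, 0.0512]
tool_rot: [-179.9, 0.0, 11.0]
force: [0.9, 0.2, -0.0]
grip_width: 0.0869
grasp_force: 0.0
```

Request:
servo_tool(
  series=[
    [[0,0,0,0,0,0,0.5],[0,0,0,0,0,0,0.5],[0,0,0,0,0,0,0.5],[0,0,0,0,0,0,0.5],[0,0,0,0,0,0,0.5],[0,0,0,0,0,0,0.5],[0,0,0,0,0,0,0.5],[0,0,0,0,0,0,0.5]],
  ],
  grip_force=45,
)

```text
time_s: 8.97
tool_pos: [0.4573, -0.2357, 0.0519]
tool_rot: [-180.0, 0.0, 10.8]
force: [-0.9, 3.7, 4.9]
grip_width: 0.0535
grasp_force: 45.0
```

Request:
servo_tool(
  series=[
    [[0,0,-0.04,0,0,0,0.5],[0,0,-0.1,0,0,0,0.5],[0,0,-0.2,0,0,0,0.5],[0,0,-0.3,0,0,0,0.5],[0,0,-0.4,0,0,0,0.5],[0,0,-0.5,0,0,0,0.5],[0,0,-0.6,0,0,0,0.5],[0,0,-0.6,0,0,0,0.5],[0,0,-0.6,0,0,0,0.5],[0,0,-0.6,0,0,0,0.5]],
  ],
)

```text
time_s: 9.8
tool_pos: [0.4563, -0.2364, 0.2305]
tool_rot: [-180.0, 0.1, 10.8]
force: [-0.9, -0.5, -3.7]
grip_width: 0.0535
grasp_force: 45.0
```

```bash
python3 - <<'E'
from snap import *
o,c=snap("wrist","w5",False); print(o["tool_pos"],o["tool_rot"],o["force"])
o2,s=snap("scene","s5",False)
T=o["tool_pos"]; 
uv=proj(s,[T+[0,0,-.02]])[0]; print(uv)
u,v=np.clip(uv.astype(int),[45,45],[466,338])
a=cv2.resize(s["frame"][v-45:v+45,u-45:u+45,::-1],(390,390),interpolation=cv2.INTER_CUBIC)
b=cv2.resize(c["frame"][150:330,156:336,::-1],(390,390),interpolation=cv2.INTER_CUBIC)
cv2.imwrite("pics/held.png",np.hstack([a,b]))
P=cloud(c,o); Z=P[...,2]; Rt=RR(o["tool_rot"]); L=(P-T)@Rt
m=(L[...,2]>-.050)&(L[...,2]<-.025)&(abs(L[...,1])<.026)&(abs(L[...,0])<.045); print(m.sum())
print(np.percentile(L[m],[1,50,99],axis=0)); 
m2=m&(L[...,2]<-.031)&(L[...,2]>-.036);print("disc",m2.sum(),np.nanmin(L[m2],0),np.nanmax(L[m2],0))
E
```

```text
[ 0.45626144 -0.23635035  0.23045192] [-1.79960972e+02  9.87046874e-02  1.07915834e+01] [-0.93862662 -0.50513859 -3.69451319]
[343.87978279 178.16889909]
6289
[[-0.02615007 -0.02522934 -0.04682539]
 [ 0.01519777  0.00067993 -0.03340986]
 [ 0.03259683  0.02504309 -0.02613804]]
disc 4161 [-0.0276148  -0.02587798 -0.03595915] [ 0.0327185   0.02599152 -0.03100037]
```

View pics/held.png

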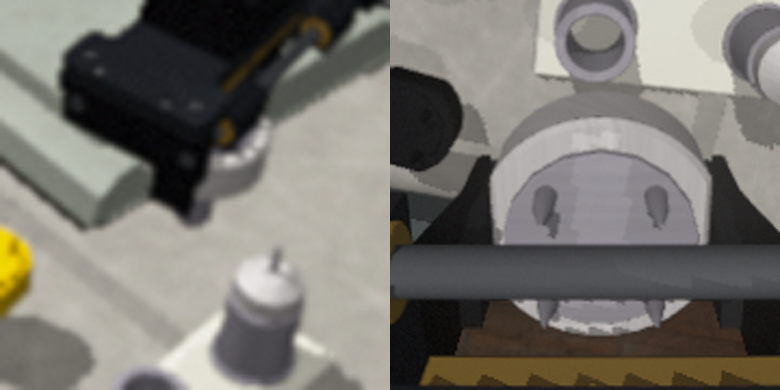

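The driver is held squarely, but the fingers hide the key from the scene camera. I'll tilt it towards that camera to see which way the key points.

Request:
servo_tool(
  series=[
    [[0,0,-0.1,0.03,-0.013,0,0.5],[0,0,-0.2,0.06,-0.027,0,0.5],[0,0,-0.3,0.09,-0.04,0,0.5],[0,0,-0.3,0.12,-0.053,0,0.5],[0,0,-0.3,0.15,-0.067,0,0.5],[0,0,-0.3,0.18,-0.08,0,0.5],[0,0,-0.3,0.2,-0.09,0,0.5],[0,0,-0.3,0.2,-0.09,0,0.5],[0,0,-0.3,0.2,-0.09,0,0.5]],
  ],
)

```text
time_s: 10.65
tool_pos: [0.4551, -0.233, 0.311]
tool_rot: [-143.0, 14.8, 15.6]
force: [-0.2, -0.9, -3.9]
grip_width: 0.0536
grasp_force: 45.0
```

```bash
python3 - <<'E'
from snap import *
o2,s=snap("scene","s6",False); T=np.array(o2["tool_pos"]); Rt=RR(o2["tool_rot"]); print(T,o2["tool_rot"])
P=cloud(s); L=(P-T)@Rt
for a,b in((.003,.011),(.011,.019),(.023,.033)):
    m=(L[...,2]>a)&(L[...,2]<b)&(np.hypot(L[...,0],L[...,1])<.022)
    print(a,m.sum(),np.percentile(L[m],[2,50,98],axis=0).round(4).tolist() if m.any() else '')
print(proj(s,[T+Rt@np.array(p) for p in([.015,0,.01],[-.015,0,.01],[0,0,.034])]))
u,v=proj(s,[T])[0].astype(int)
cv2.imwrite("pics/key.png",cv2.resize(s["frame"][v-30:v+30,u-30:u+30,::-1],(540,540),interpolation=cv2.INTER_CUBIC)); print(u,v)
E
```

```text
[ 0.45511925 -0.23304138  0.3110137 ] [-143.03235469   14.78890643   15.63292794]
0.003 49 [[-0.0071, -0.0125, 0.0034], [0.0007, -0.0068, 0.0073], [0.0172, 0.0012, 0.0109]]
0.011 48 [[-0.0072, -0.0112, 0.0113], [0.0013, -0.0068, 0.0151], [0.0164, 0.0003, 0.0188]]
0.023 49 [[-0.0072, -0.0127, 0.0232], [-0.0015, -0.0082, 0.0279], [0.0098, 0.0009, 0.0327]]
[[342.70635854 146.90296809]
 [355.98367143 149.28966991]
 [347.01396156 159.63035893]]
350 143
```

View pics/key.png

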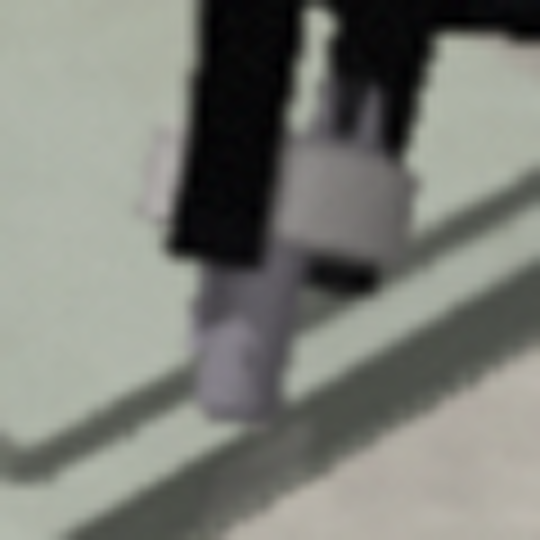

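The key stands out on the tool's +x side (left edge at (195,335) in the crop), and the depth spread agrees. I'll level the tool, then measure the driver's offset in it while moving to the hub.

Request:
servo_tool(
  series=[
    [[0,0,0,-0.2,0.09,0,0.5],[0,0,0,-0.2,0.09,0,0.5],[0,0,0,-0.2,0.09,0,0.5],[0,0,0,-0.2,0.09,0,0.5],[0,0,0,-0.2,0.09,0,0.5],[0,0,0,-0.2,0.09,0,0.5],[0,0,0,-0.2,0.09,0,0.5],[0,0,0,-0.2,0.09,0,0.5]],
  ],
)

```text
time_s: 11.37
tool_pos: [0.4545, -0.2315, 0.3158]
tool_rot: [179.5, -0.4, 10.6]
force: [0.5, -1.1, -3.2]
grip_width: 0.0533
grasp_force: 45.0
```

Request:
servo_tool(
  series=[
    [[0.15,-0.98,0,0,0,0.216,0.5],[0.15,-0.98,0,0,0,0.216,0.5],[0.15,-0.98,0,0,0,0.216,0.5],[0.15,-0.98,0,0,0,0.216,0.5],[0.15,-0.98,0,0,0,0.216,0.5],[0.15,-0.98,0,0,0,0.216,0.5],[0.15,-0.98,0,0,0,0.216,0.5],[0.15,-0.98,0,0,0,0.216,0.5],[0.15,-0.98,0,0,0,0.216,0.5],[0.15,-0.98,0,0,0,0.216,0.5],[0.15,-0.98,0,0,0,0.216,0.5]],
  ],
)

```text
time_s: 12.28
tool_pos: [0.4459, 0.0632, 0.3135]
tool_rot: [-179.9, -0.4, -28.4]
force: [0.6, -0.9, -3.1]
grip_width: 0.0537
grasp_force: 45.0
```

```bash
cat > plan.py <<'E'
from snap import *
from scipy.optimize import least_squares
import sys
o,c=snap("wrist",sys.argv[1],False); T=np.array(o["tool_pos"]); Rt=RR(o["tool_rot"]); print(T,o["tool_rot"],o["force"],o["grip_width"],"q",o["qpos"].round(1))
P=cloud(c,o); L=(P-T)@Rt
m=(L[...,2]>-.041)&(L[...,2]<-.0285)&(abs(L[...,1])<.0255)&(abs(L[...,0])<.045)
mm=m&(abs(L[...,1])<.015); print("x extent rim/disc", np.nanmin(L[mm][:,0]),np.nanmax(L[mm][:,0]))
# rim edge points by y bins
E=[]
for y in np.arange(-.014,.015,.002):
    q=L[m&(abs(L[...,1]-y)<.001)]
    if len(q)>5: E+= [[q[:,0].max(),y,1],[q[:,0].min(),y,0]]
E=np.array(E); 
for k in(1,0):
    e=E[E[:,2]==k]; r=least_squares(lambda p:np.hypot(e[:,0]-p[0],e[:,1]-p[1])-.031,[0,0],loss="soft_l1",f_scale=.0005); print("arc",k,r.x,np.abs(r.fun).mean())
E
python3 plan.py w7; python3 - <<'E'
from h import *
c=dict(np.load("top0.npz"))
E
```

```text
[0.4458621  0.0632088  0.31350178] [-179.89758523   -0.44573528  -28.41902902] [ 0.55983301 -0.85390501 -3.10103393] 0.05365922687439416 q [  58.4  -13.2  -58.7   99.8  -11.2   86.8 -117.5]
x extent rim/disc -0.02790094955426679 0.03455549209861634
arc 1 [0.00341612 0.00125072] 0.00012755782557034926
arc 0 [0.00363048 0.00147256] 0.00040153436341533943
```

```bash
cat > hub.py <<'E'
from h import *
import sys
c=dict(np.load(sys.argv[1]+".npz")); P=cloud(c,c); X,Y,Z=np.moveaxis(P,-1,0)
m=(abs(Z-.092)<.005)&(np.hypot(X-.5615,Y-.0616)<.03)
C,r=cv2.minEnclosingCircle(P[m][:,:2].astype(np.float32)); print("hub",m.sum(),C,r,np.median(Z[m]))
C=np.array(C); s=.0002; N=240; g=(np.mgrid[:N,:N]-N/2)*s
W=np.stack([C[0]-g[0],C[1]-g[1],np.full((N,N),np.median(Z[m]))],-1)
uv=proj(c,W.reshape(-1,3),c).reshape(N,N,2).astype(np.float32)
im=cv2.remap(c["frame"],uv[...,0],uv[...,1],cv2.INTER_CUBIC)
dz=cv2.remap(Z.astype(np.float32),uv[...,0],uv[...,1],cv2.INTER_LINEAR)
cv2.imwrite("pics/"+sys.argv[1]+"hub.png",cv2.resize(im[...,::-1],(480,480)))
low=(dz<.088); d=W[...,:2]-C; r=np.hypot(d[...,0],d[...,1]); th=np.degrees(np.arctan2(d[...,1],d[...,0]))
k=low&(r>.0125)&(r<.018); print("key",k.sum()*s*s*1e6,"mm2",np.median(th[k]),np.percentile(th[k],[5,95]),r[k].max())
# grey-level: darkness profile over angle in annulus 13..16 mm
a=im.astype(float).sum(2); 
for t in range(-60,1,4):
    q=(abs(th-t)<2)&(r>.013)&(r<.0158); print(t,int(a[q].mean()),end="; ")
E
python3 hub.py w7; python3 hub.py w3
```

```text
hub 722 (0.5609642863273621, 0.06085095927119255) 0.022433621808886528 0.09273824881933238
key 30.520000000000007 mm2 -28.96766064606405 [-42.83476864 -14.70585996] 0.0165323924463461
-60 521; -56 519; -52 521; -48 530; -44 483; -40 364; -36 259; -32 207; -28 198; -24 195; -20 191; -16 188; -12 250; -8 376; -4 479; 0 510; hub 870 (0.5611253380775452, 0.061751797795295715) 0.021858010441064835 0.09283610788116056
key 25.720000000000006 mm2 -23.532348560901077 [-36.72066874  -9.46232221] 0.017075128110793147
-60 464; -56 463; -52 464; -48 446; -44 379; -40 280; -36 242; -32 273; -28 287; -24 287; -20 286; -16 306; -12 375; -8 440; -4 459; 0 456;
```

Request:
servo_tool(
  series=[
    [[0.1,-0.055,0,0,0,-0.013,0.5],[0.2,-0.11,0.05,0,0,-0.013,0.5],[0.329,-0.18,0.15,0,0,-0.013,0.5],[0.329,-0.18,0.25,0,0,-0.013,0.5],[0.329,-0.18,0.35,0,0,-0.013,0.5],[0.329,-0.18,0.45,0,0,-0.013,0.5],[0.329,-0.18,0.52,0,0,-0.013,0.5],[0.329,-0.18,0.54,0,0,-0.013,0.5],[0.329,-0.18,0.54,0,0,-0.013,0.5],[0.329,-0.18,0.54,0,0,-0.013,0.5],[0.329,-0.18,0.54,0,0,-0.013,0.5]],
  ],
)

```text
time_s: 13.25
tool_pos: [0.5608, 0.0648, 0.154]
tool_rot: [-179.9, -0.7, -26.0]
force: [0.9, 0.8, -2.8]
grip_width: 0.0532
grasp_force: 45.0
```

```bash
python3 plan.py w8
```

```text
[0.56082424 0.06483638 0.15403914] [-179.91246756   -0.66673787  -26.02100613] [ 0.87445854  0.77264562 -2.83840683] 0.05317120936560028 q [  45.4   22.3  -66.2   99.5   21.9   71.8 -142.1]
x extent rim/disc -0.027438157609003682 0.03443022881254128
arc 1 [0.00336684 0.00107322] 0.00011638707859739153
arc 0 [0.00367215 0.00188912] 0.00042796022473032014
```

Request:
servo_tool(
  series=[
    [[-0.0054,0.0063,0,0,-0.0037,0,0.5],[-0.0054,0.0063,0,0,-0.0037,0,0.5],[-0.0054,0.0063,0.03,0,-0.0037,0,0.5],[-0.0054,0.0063,0.06,0,-0.0037,0,0.5],[-0.0054,0.0063,0.08,0,-0.0037,0,0.5],[-0.0054,0.0063,0.08,0,-0.0037,0,0.5]],
  ],
)

```text
time_s: 13.8
tool_pos: [0.5559, 0.0636, 0.1261]
tool_rot: [179.9, 0.3, -25.9]
force: [-1.1, -0.0, -4.0]
grip_width: 0.0536
grasp_force: 45.0
```

Request:
servo_tool(
  series=[
    [[0,0,0.01,0,0,0,0.5],[0,0,0.02,0,0,0,0.5],[0,0,0.03,0,0,0,0.5],[0,0,0.04,0,0,0,0.5],[0,0,0.04,0,0,0,0.5]],
  ],
)

```text
time_s: 14.22
tool_pos: [0.5581, 0.0642, 0.1161]
tool_rot: [-179.9, 0.1, -26.0]
force: [3.3, -0.0, -5.6]
grip_width: 0.0538
grasp_force: 45.0
```

Request:
servo_tool(
  series=[
    [[0,0,0.006,0,0,0,0.5],[0,0,0.012,0,0,0,0.5],[0,0,0.018,0,0,0,0.5],[0,0,0.024,0,0,0,0.5],[0,0,0.027,0,0,0,0.5],[0,0,0.027,0,0,0,0.5],[0,0,0.027,0,0,0,0.5]],
  ],
)

```text
time_s: 14.8
tool_pos: [0.558, 0.0642, 0.1083]
tool_rot: [-179.9, 0.1, -26.0]
force: [5.5, 0.9, -1.8]
grip_width: 0.0535
grasp_force: 45.0
```

Request:
servo_tool(
  series=[
    [[0.003,-0.0015,0.006,0,0,0,0.5],[0.003,-0.0015,0.012,0,0,0,0.5],[0.003,-0.0015,0.018,0,0,0,0.5],[0.003,-0.0015,0.024,0,0,0,0.5],[0.003,-0.0015,0.03,0,0,0,0.5],[0.003,-0.0015,0.038,0,0,0,0.5],[0.003,-0.0015,0.038,0,0,0,0.5],[0.003,-0.0015,0.038,0,0,0,0.5]],
  ],
)

```text
time_s: 15.47
tool_pos: [0.5582, 0.0641, 0.0963]
tool_rot: [-180.0, 0.2, -25.9]
force: [4.4, 1.5, -5.9]
grip_width: 0.0533
grasp_force: 45.0
```

Request:
servo_tool(
  series=[
    [[0.003,-0.0015,0.008,0,0,0,0.5],[0.003,-0.0015,0.016,0,0,0,0.5],[0.003,-0.0015,0.022,0,0,0,0.5],[0.003,-0.0015,0.028,0,0,0,0.5],[0.003,-0.0015,0.034,0,0,0,0.5],[0.003,-0.0015,0.04,0,0,0,0.5],[0.003,-0.0015,0.04,0,0,0,0.5],[0.003,-0.0015,0.04,0,0,0,0.5]],
  ],
  grip_force=60,
)

```text
time_s: 16.13
tool_pos: [0.5586, 0.0639, 0.085]
tool_rot: [179.9, 0.2, -26.0]
force: [-2.4, -0.6, 6.3]
grip_width: 0.0532
grasp_force: 60.0
```

Request:
servo_tool(
  series=[
    [[0,0,0.003,0,0,0,0.5],[0,0,0.006,0,0,0,0.5],[0,0,0.009,0,0,0,0.5],[0,0,0.012,0,0,0,0.5],[0,0,0.012,0,0,0,0.5],[0,0,0.012,0,0,0,0.5]],
  ],
)

```text
time_s: 16.63
tool_pos: [0.5587, 0.064, 0.0839]
tool_rot: [179.8, 0.2, -26.0]
force: [-10.2, -3.7, 24.5]
grip_width: 0.0535
grasp_force: 60.0
```

Request:
servo_tool(
  series=[
    [[-0.003,0.001,0.002,0,0,0,0.5],[-0.003,0.001,0.002,0,0,0,0.5],[-0.003,0.001,0.002,0,0,0,0.5],[-0.003,0.001,0.002,0,0,0,0.5]],
  ],
)

```text
time_s: 16.97
tool_pos: [0.5587, 0.064, 0.0838]
tool_rot: [179.9, 0.1, -26.0]
force: [-8.9, -4.2, 24.6]
grip_width: 0.0531
grasp_force: 60.0
```

```bash
python3 - <<'E'
from snap import *
o,s=snap("scene","s9",True); print(o["tool_pos"],o["tool_rot"],o["force"],o["wrist_torque"])
P=cloud(s); X,Y,Z=np.moveaxis(P,-1,0); f=s["frame"].astype(int).sum(2)
m=(Z>.185)&(Z<.215)&(Y>.15)&(Y<.25)&(X>.52)&(X<.62)&(f<150); print("block",m.sum(),np.median(P[m],0) if m.any() else '')
E
python3 plan.py w9
```

```text
[0.55871163 0.06395752 0.08384044] [ 1.79865506e+02  5.40511164e-02 -2.59757852e+01] [-8.91629673 -4.16523551 24.591882  ] [-0.62911645  1.82075399  0.0264435 ]
block 255 [0.56487642 0.20386809 0.20526974]
[0.55871142 0.06389137 0.08382875] [ 1.79862137e+02  5.41301397e-02 -2.59794927e+01] [-7.96866018 -4.36215629 25.79837016] 0.053702011429468316 q [  42.1   27.   -62.7  103.3   26.3   66.1 -145.1]
x extent rim/disc -0.028321425149410776 0.03443891059859
arc 1 [0.00337759 0.00129507] 0.000135850249200644
arc 0 [0.00334318 0.00167179] 0.0003346227131202119
```

View pics/s9.png

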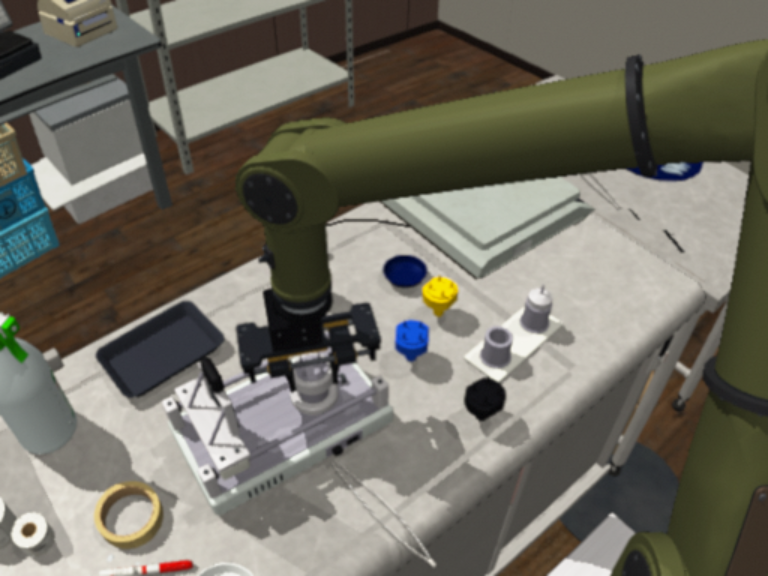

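The picture shows the driver seated in the hub at (313,385), the carriage at the far end of the rods at (212,425), and everything else where it was. The driver hasn't slipped in the grip, and it is pressed home with about 25 N.

```bash
python3 -c "
from cell import env
print(env.sign_off())"
```

```text
the job is handed in; nothing more can be done
None
```

The carriage is at its stop and the wide driver is keyed into the hub, held fully down against the spring with about 25 N; the job is handed in at about 17 s of the 61 s allowed.

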